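Mesh a splined change gear with a gearmotor hub and hold it home

ROBOT

A 6-joint arm with a two-finger parallel gripper is mounted at the origin on a cart in front of the work surface, level with it; the furniture and walls round the work are solid. World frame = base frame: x ahead of the robot, y to its left, z up, the work surface at z = 0. Lengths are in m, angles in rad, forces in N, time in s.
With the tool pointing down it reaches from about 0.35 to 0.8 m from the base axis. Payload 7.3 kg.
Tool frame: the origin (TCP) lies on the front face of the gripper's body, between the roots of the fingers; the fingertips stand 73 mm ahead of it and the grasp point (between the pads) lies bot.hold_point_z ahead of it (bot.hold_point_z is the distance from the TCP to the grasp point, in m); z points along the fingers, y is the line along which they close (so a half turn about z gives the same grasp; the last joint's range is limited). The gripper opens to 85 mm and grips with 20 to 120 N. Pads are 22 mm wide; open, the fingers measure 114 mm over their backs; the gripper's body (76 mm by 85 mm) begins 54 mm behind the grasp point. The pads swing forward as they close: fully open they stand 13 mm farther back than shut.
Start: joints at [-1.28, 0.342, 1.524, -0, 1.275, -0.146], TCP at [0.222, -0.476, 0.304] pointing down, gripper open.
Joint ranges: [-2.53, 2.53], [-0.77, 2.02], [0.04, 2.7], [-1, 4.14], [0.28, 2.66], [-3.11, 3.11]. Speed limits (rad/s): [2.57, 2.57, 3.14, 3.14, 3.14, 3.14].

INTERFACE

Orientations are given as a unit quaternion [w, x, y, z].
In Python, from workcell import bot gives the robot as it stands. The module is installed in compiled form; this text tells all that it offers.
- The arm moves only by the tool send_rows, never from a script. Its argument "increments" is a list that holds one entry, the list of rows, each a list of 5 numbers: the shift along the tool's x, y, z in cm, then the turn about the tool's z in degrees, then the closure, from 0 (fully open) to 1 (shut). In form: [[[tx, ty, tz, roll, jaw], ...]]. A call has 1 to 10 rows; each row shifts and turns the commanded pose from where the row before left it, along the tool's axes as they then stand; what a row does not reach is not made up. A row lasts 1/8 s, in which the tool goes at most 62.5 mm and 10.7 degrees, less where a joint would pass 70% of its speed; a pose out of reach is approached as far as the arm can. A call is refused whole if a number of a shift passes 6.25 or a number of a turn 10.7, either way. A call with a gripper value outside its range is refused whole. The fingers move at their own pace and stop on an object; the grip force is fixed at half the most. Time passes only in rows, so rows that do not move let the fingers close. It gives the time, the measured TCP pose, the force, the opening and the grip force at its end, in the units of the state.
- bot.get_obs(): the state, without advancing time (a new reading comes with each control period).
- bot.get_image(name): name is "side" or "top" or "wrist"; returns a dict with "pixels" (400x640x3 uint8, blue, green, red), "K" (3x3 intrinsics, pixels), "R" (3x3) and "t" (3): a world point X has camera coordinates R X + t. Camera axes: x right, y down, z forward; pixel columns grow to the right and rows downward; lengths in m; the calibration is good to about 2 mm. A picture is of the moment at which its call begins. There is no depth.
- bot.sign_off(): hands the job in; it is judged then, once.
Trained networks look in the newest picture that a camera, given by its name, has taken for a name from the list of things; names that differ only in an ending like _2 or _b are one class to them, and where a whole thing is asked for, a point or a joint stands for the part that bears it (a point fixed in the world has none). Each returns a list of dicts, best first, with "conf" (0 to 1); they miss things now and then, are a little off and sometimes report something else, mostly with a low value. They report only what shows in the picture. A call takes as long as a camera call. They do not tell look-alikes from the thing itself.
- bot.spot_in(camera, thing): "rect" ([centre column, centre row, width, height] in pixels, round what is visible of it).
- bot.regions_of(camera, thing): "region" (400x640 bool, what is visible of it) and "rect" ([centre column, centre row, width, height] in pixels, round what is visible of it).
- bot.mark_of(camera, thing): "position" ([column, row] in pixels: a listed point, or the origin of a listed thing).
The state is a dict: "time": time; "q": joint angles; "dq": joint speeds; "joint_efforts": joint torques, N m; "position": TCP position; "eef_rot": TCP orientation; "force": force on the tool from outside, world axes, zero at the start; "ft_torque": the same for the moment, N m; "finger_gap": finger opening in m; "finger_force": force on a finger pad.
Only numpy, scipy, OpenCV 4.12 (cv2) and the standard library are available. Lean on these libraries where they do the work, as an engineer would, in place of code of your own. Each camera call takes 0.05 s, during which the arm holds its last target. There are 200 camera calls.

TASK

Take the larger of the two change gears out of the wooden holder, turn it so that the pointer on its face is over the pointer on the gearmotor's hub, and slide its splined stem down into the hub. Press it fully home against the spring ejector until the gear sits flat on the hub, and finish while still gripping it and holding it down there, so that a retaining screw could be fitted; do not let go. Leave the smaller gear in the holder.

Things in the scene. Friction and masses are not known exactly. Their poses are not given: they have to be found in the camera images.
- gear_large: Steel change gear, 0.2 kg, stem down; disc 71 mm across (20 teeth), from 34 mm (flat underside) to 44 mm above the origin, then a 28 mm boss, 3 mm high. Origin: on the axis at the stem's bottom tip; z up. A dark pointer, 2 mm high, on the disc's top runs from the grip to the rim at local -x, over the stem's broad rib. Starts hanging in one of the holder's two holes, either one.
- gear_large_grip (a point): Centre of the large gear's grip: an upright bar on its top, 34 mm long along local x, 12 mm thick along local y, 44 to 80 mm above the stem tip (this point: 62 mm). Pinch it across its thickness.
- gear_large_seat (a point): On the large gear's axis, level with its disc's underside, 34 mm above the stem tip. Below it the stem: 16 mm round core, its lowest 5 mm tapering to 10 mm; ribs from 8 mm above the tip up to the disc: a broad one at local -x (9 mm wide, out to 18 mm from the axis), narrow ones at +x, +y, -y (5 mm wide, out to 13 mm). The ribs' lowest 3 mm are 2 mm narrower.
- gear_small: The other change gear: same stem, bar and pointer, but a disc only 53 mm across (14 teeth). Origin at its stem tip. Stays in the holder.
- holder: Fixed wooden block 90 x 220 x 45 mm, origin at the centre of its underside, with two through holes of 39 mm at local y = +65 and -65 mm. The gears hang in them, discs resting on its top, stem tips 11 mm above the bench.
- hub: Fixed gearmotor on a 104 mm square foot plate, origin at the centre of its underside. Upright round hub, 60 mm across and 70 mm high, with a splined bore open at the top. A dark pointer block on the hub's outside at local -x marks the bore's broad slot. Motor can toward local +x, up to 62 mm high.
- hub_face (a point): Centre of the hub's flat top, on the bore's axis, 70 mm above the bench; axes as the hub's. Bore 18.4 mm, broad slot at -x (11.4 mm wide, out to 19.5 mm from the axis), narrow slots at +x, +y, -y (7.4 mm wide, out to 14.5 mm). The gear enters only at the hub's own yaw (play about 0.06 rad either way). Home: the disc's underside lies on this face.
- ejector (a joint): Spring ejector pin (13 mm thick) in the hub's bore: metres it is pushed down. At 0 its top is 20 mm below the hub's face, so the stem tip meets it with the gear 14 mm short of home; 0.014 with the gear home. It pushes up with 4 N at first and 9.6 N at home, so the gear alone does not stay down.
Things that resemble listed ones, but are neither listed nor needed, are in the scene too. What is shaped like the gear_large but red or yellow is not meant. Leave any pink look-alike of the gear_small alone.

How it is judged:
By the outcome, as a careful person would: the job done as asked, in the order asked, and still so for the second after the job is handed in, while the arm keeps its last pose, push and grip.
It also fails if it takes over 42 s, if anything falls off the work surface, if the arm or the gripper's body presses on something with over 40 N, if the wrist force passes 120 N, or if a joint passes its speed limit or range.

## Working session

There is one attempt and no reset: what is moved stays moved. The work goes in short steps, Python scripts to look and compute and a tool call to move; the robot and the scene stay as the last step left them, time stands still between calls to the robot, and variables do not carry over. Pictures are saved under pics/ and viewed, at most 10 in all, crops included, and the job is handed in when it is done.

Besides the shell and the picture viewer there is one more tool, called after "Request:" as name(argument=value, ...), one argument or row to a line, values as JSON. send_rows: Moves the arm, as the interface text tells. Its arguments: {"type":"object","properties":{"increments":{"type":"array","items":{"type":"array","items":{"type":"array","items":{"type":"number"}}}}},"required":["increments"]}

```bash
mkdir -p pics; cat > h.py <<'E'
import numpy as np, cv2
from workcell import bot
def snap(n,f=None):
    im=bot.get_image(n)
    if f: cv2.imwrite('pics/'+f,im['pixels'])
    return im
def ray(im,uv):
    K,R,t=map(np.array,(im['K'],im['R'],im['t']))
    d=R.T@np.linalg.solve(K,[uv[0],uv[1],1.]); return -R.T@t,d
def atz(im,uv,z):
    c,d=ray(im,uv); return c+d*(z-c[2])/d[2]
def proj(im,X):
    p=np.array(im['K'])@(np.array(im['R'])@X+np.array(im['t'])); return p[:2]/p[2]
E
python3 - <<'E'
from h import *
np.set_printoptions(precision=3,suppress=True)
o=bot.get_obs(); print(o,bot.hold_point_z)
for n in('top','side'):
    im=snap(n,n+'0.png'); print(n,-np.array(im['R']).T@im['t'])
    for th,z in(('gear_large',.011),('gear_large_grip',.073),('gear_large_seat',.045),('gear_small',.011),('holder',0),('hub',0),('hub_face',.07)):
        for r in bot.mark_of(n,th)[:4]: print(th,round(r['conf'],2),np.array(r['position']),atz(im,r['position'],z))
E
```

```text
{'time': 0.0, 'q': array([-1.28 ,  0.343,  1.525, -0.   ,  1.275, -0.146]), 'dq': array([-0.   ,  0.001,  0.001,  0.002,  0.   , -0.   ]), 'joint_efforts': array([ -0.003, -43.368, -24.601,  -0.   ,   0.008,  -0.   ]), 'position': array([ 0.222, -0.475,  0.303]), 'eef_rot': array([-0.001,  0.976,  0.217, -0.   ]), 'force': array([0.518, 0.52 , 0.34 ]), 'ft_torque': array([ 0.001, -0.05 , -0.028]), 'finger_force': 0.0, 'finger_gap': 0.08514587216406505} 0.0539
top [0.399 0.046 1.237]
gear_large 0.94 [301.7 219. ] [0.493 0.086 0.011]
gear_large 0.62 [312.4 179. ] [0.604 0.059 0.011]
gear_large 0.59 [342.1 210.7] [ 0.517 -0.024  0.011]
gear_large_grip 0.88 [348.7 207.2] [ 0.52  -0.038  0.073]
gear_large_grip 0.78 [316.2 174.5] [0.606 0.048 0.073]
gear_large_grip 0.55 [298.1 219.5] [0.487 0.094 0.073]
gear_large_seat 0.93 [312.3 175.9] [0.607 0.059 0.045]
gear_large_seat 0.73 [343.3 209.3] [ 0.517 -0.025  0.045]
gear_small 0.86 [254.  219.7] [0.489 0.217 0.011]
gear_small 0.81 [206.7 234.9] [0.446 0.345 0.011]
gear_small 0.71 [230.7 180.7] [0.596 0.284 0.011]
holder 0.56 [276.5 222.1] [0
[... 268 characters left out ...]
1] [0.604 0.059 0.011]
gear_large 0.61 [326.2 229.6] [0.487 0.09  0.011]
gear_large_grip 0.91 [293.  195.2] [0.602 0.063 0.073]
gear_large_grip 0.67 [329.7 184.2] [ 0.529 -0.025  0.073]
gear_large_grip 0.56 [324.2 209.6] [0.498 0.079 0.073]
gear_large_seat 0.9 [331.2 196.2] [ 0.517 -0.008  0.045]
gear_large_seat 0.85 [324.6 217.3] [0.496 0.079 0.045]
gear_large_seat 0.82 [293.5 203.6] [0.601 0.067 0.045]
gear_small 0.81 [294.2 310.1] [0.446 0.346 0.011]
gear_small 0.63 [310.2 264.9] [0.471 0.217 0.011]
gear_small 0.47 [249.7 269.7] [0.601 0.295 0.011]
holder 0.92 [318.8 248.4] [0.48  0.151 0.   ]
hub 0.86 [361.1 163.9] [ 0.515 -0.251  0.   ]
hub_face 0.57 [360.9 146.2] [ 0.52  -0.253  0.07 ]
```

```bash
python3 - <<'E'
import cv2
a=cv2.imread('pics/top0.png')[140:270,170:470]
b=cv2.imread('pics/side0.png')[110:340,210:430]
cv2.imwrite('pics/a.png',cv2.resize(a,None,fx=2.6,fy=2.6,interpolation=2)); cv2.imwrite('pics/b.png',cv2.resize(b,None,fx=2.6,fy=2.6,interpolation=2))
E
```

```text
(no output)
```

View pics/a.png

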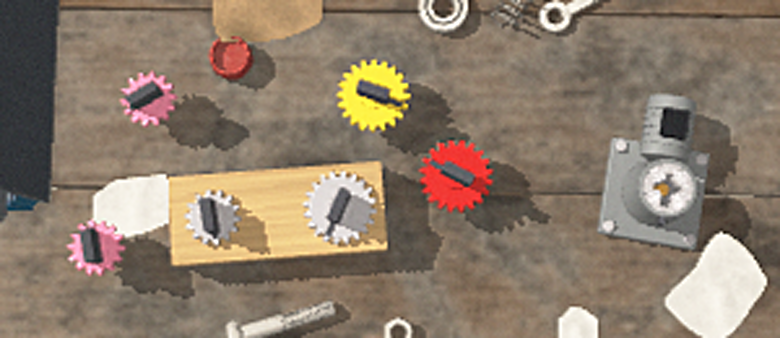

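View pics/b.png

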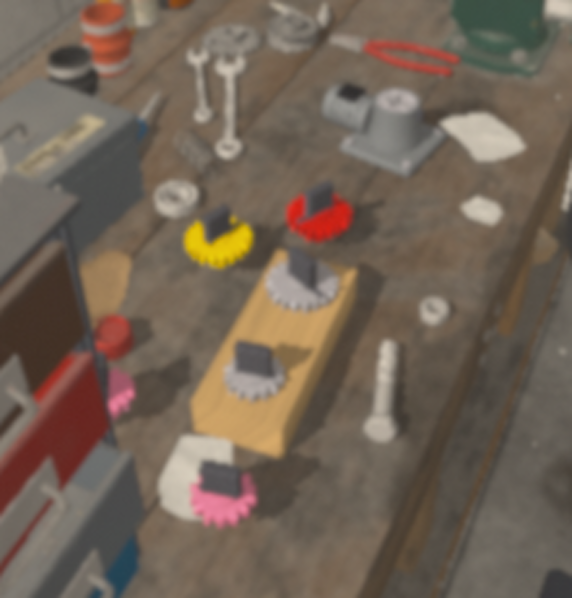

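The holder holds the small gear at (251,223) and the large one at (301,220). The candidates for the large gear are steel in the holder (301,220), red (345,207) and yellow (313,177). I choose the steel one. The hub is at about (427,213), and its pointer still has to be seen close up. I'll go above the hub first for a wrist view.

Request:
send_rows(
  increments=[
    [[4.4,-1.2,0,0,0],[4.4,-1.2,0,0,0],[4.4,-1.2,0,0,0],[4.4,-1.2,0,0,0],[4.4,-1.2,0,0,0],[4.4,-1.2,0,0,0],[4.4,-1.2,0,0,0],[0,0,0,0,0]],
  ],
)

```text
time: 1.8
position: [0.4674, -0.2673, 0.3038]
eef_rot: [-0.0, 0.976, 0.219, 0.0]
force: [-0.2, -1.3, -0.3]
finger_gap: 0.0855
finger_force: 0.0
```

```bash
python3 - <<'E'
from h import *
np.set_printoptions(precision=3,suppress=True)
print(bot.get_obs()['position'],bot.get_obs()['eef_rot'])
im=snap('wrist','w1.png'); print(im['K'],-np.array(im['R']).T@im['t'],np.array(im['R']))
for th,z in(('hub',0),('hub_face',.07)):
    for r in bot.mark_of('wrist',th)[:2]: print(th,r['conf'],r['position'],atz(im,r['position'],z))
E
```

```text
[ 0.467 -0.267  0.304] [-0.     0.976  0.219  0.   ]
[[284.786   0.    317.662]
 [  0.    284.786 198.421]
 [  0.      0.      1.   ]] [ 0.529 -0.238  0.373] [[ 0.428 -0.904 -0.   ]
 [-0.871 -0.412  0.268]
 [-0.242 -0.114 -0.964]]
hub 0.62 [314.7, 130.3] [ 0.515 -0.241  0.   ]
hub_face 0.65 [312.5, 136.3] [ 0.511 -0.241  0.07 ]
```

View pics/w1.png

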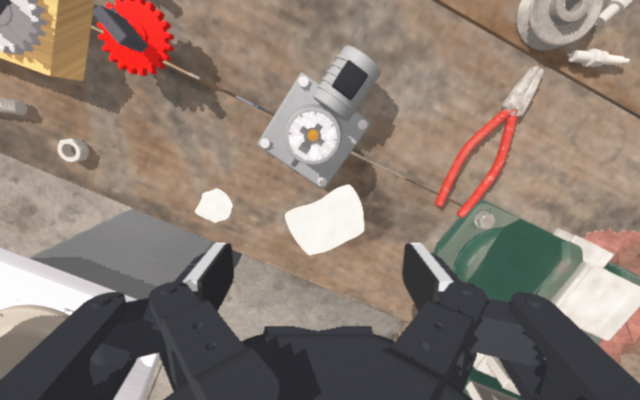

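The hub is at (313,136), its motor can is up-right at (348,78), and a dark pointer shows near (295,163). I'll take a close crop to measure the hub.

```bash
python3 - <<'E'
import cv2
a=cv2.imread('pics/w1.png')[40:195,245:395]
cv2.imwrite('pics/c.png',cv2.resize(a,None,fx=3.8,fy=3.8,interpolation=2))
E
```

```text
(no output)
```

View pics/c.png

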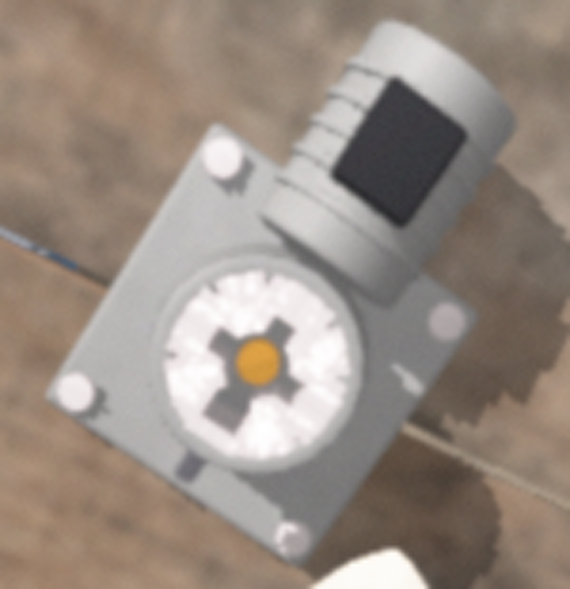

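```bash
cat > m1.py <<'E'
from h import *
np.set_printoptions(precision=4,suppress=True)
im=bot.get_image('wrist')
P=lambda p,z:atz(im,(245+p[0]/3.8,40+p[1]/3.8),z)
s=[P(p,.012) for p in((222,158),(447,322),(75,392),(292,540))]
a=s[0]-s[2];b=s[1]-s[3];print('plate x yaw',np.arctan2(a[1],a[0]),np.arctan2(b[1],b[0]),'centre',sum(s)/4)
a=s[0]-s[1];b=s[2]-s[3];print('plate y yaw',np.arctan2(a[1],a[0])-np.pi/2,np.arctan2(b[1],b[0])-np.pi/2,np.linalg.norm(a),np.linalg.norm(s[0]-s[2]))
A=P((288,325),.07)-P((218,418),.07);B=P((220,338),.07)-P((293,392),.07)
print('slots',np.arctan2(A[1],A[0]),np.linalg.norm(A),np.arctan2(B[1],B[0])-np.pi/2,np.linalg.norm(B))
print('pointer',P((188,466),.06), 'can top',P((430,70),.05))
# hub top white face circle fit
g=im['pixels'];hsv=cv2.cvtColor(g,cv2.COLOR_BGR2HSV)
m=((hsv[...,2]>205)&(hsv[...,1]<40)).astype(np.uint8);m[:,:283]=0;m[:,343:]=0;m[:105]=0;m[166:]=0
c=max(cv2.findContours(m,0,1)[0],key=cv2.contourArea);(u,v),ax,_=cv2.fitEllipse(cv2.convexHull(c));print(u,v,ax,P(((u-245)*3.8,(v-40)*3.8),.07))
E
python3 m1.py
```

```text
plate x yaw -0.16468410600071928 -0.1674132789715543 centre [ 0.5079 -0.2434  0.012 ]
plate y yaw -0.16296074044171993 -0.16953056972101566 0.08735535929974489 0.0869799674845242
slots -0.22075781161816638 0.03164711324163933 -0.19034436680708855 0.02464923759893376
pointer [ 0.4738 -0.2373  0.06  ] can top [ 0.5992 -0.2532  0.05  ]
310.49786376953125 132.697509765625 (48.834598541259766, 50.30705642700195) [ 0.5111 -0.2399  0.07  ]
```

Request:
send_rows(
  increments=[
    [[2.1,-4.5,0,0,0],[2.1,-4.5,0,0,0],[2.1,-4.5,0,0,0],[2.1,-4.5,0,0,0],[2.1,-4.5,0,0,0],[2.1,-4.5,0,0,0],[2.1,-4.5,0,0,0],[0,0,0,9.4,0],[0,0,0,9.4,0],[0,0,0,9.4,0]],
  ],
)

```text
time: 3.25
position: [0.4655, 0.0773, 0.304]
eef_rot: [0.0, 1.0, -0.031, 0.0]
force: [0.3, -0.4, 0.2]
finger_gap: 0.0856
finger_force: 0.0
```

Request:
send_rows(
  increments=[
    [[0,0,0,9.4,0],[0,0,0,9.4,0],[0,0,0,0,0]],
  ],
)

```text
time: 3.62
position: [0.4656, 0.0772, 0.304]
eef_rot: [0.0, 0.982, -0.191, 0.0]
force: [0.8, -0.1, 0.6]
finger_gap: 0.0852
finger_force: 0.0
```

```bash
python3 - <<'E'
from h import *
np.set_printoptions(precision=4,suppress=True)
im=snap('wrist','w2.png')
for th,z in(('gear_large_grip',.073),('gear_large_seat',.045),('gear_large',.011)):
    for r in bot.mark_of('wrist',th)[:3]: print(th,round(r['conf'],2),r['position'],atz(im,r['position'],z))
print(bot.get_obs()['q'])
E
python3 - <<'E'
import cv2
a=cv2.imread('pics/w2.png')[40:240,200:440]
cv2.imwrite('pics/d.png',cv2.resize(a,None,fx=3,fy=3,interpolation=2))
E
```

```text
gear_large_grip 0.74 [302.2, 167.5] [0.4887 0.0856 0.073 ]
gear_large_grip 0.58 [283.8, 46.9] [0.6021 0.057  0.073 ]
gear_large_seat 0.72 [386.2, 96.5] [ 0.5226 -0.0263  0.045 ]
gear_large_seat 0.58 [283.9, 53.4] [0.6033 0.0599 0.045 ]
gear_large 0.98 [301.0, 159.0] [0.4911 0.0897 0.011 ]
gear_large 0.95 [291.1, 58.5] [0.603  0.0551 0.011 ]
gear_large 0.88 [378.2, 98.3] [ 0.5237 -0.0248  0.011 ]
[ 0.0032  0.2451  1.6619 -0.0001  1.2345  1.9561]
```

View pics/d.png

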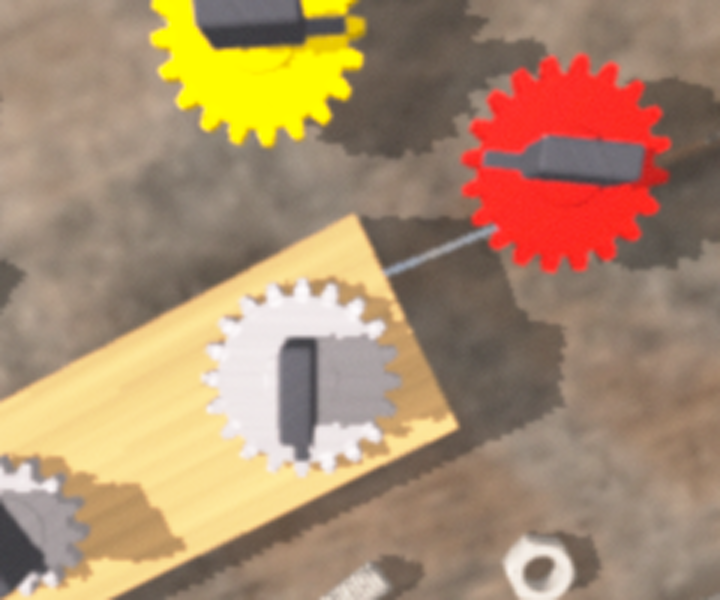

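The steel gear is at (301,166), with its bar upright in the image and its pointer toward the bottom (tool -x). Red is at (389,93) and yellow at (286,55), so the choice holds. Now I'll refine centre and yaw.

```bash
python3 - <<'E'
from h import *
np.set_printoptions(precision=4,suppress=True)
im=bot.get_image('wrist')
r=[r for r in bot.regions_of('wrist','gear_large') if abs(r['rect'][0]-301)<12 and abs(r['rect'][1]-166)<14]
g=im['pixels']; hsv=cv2.cvtColor(g,cv2.COLOR_BGR2HSV)
m=r[0]['region'].astype(np.uint8); print(r[0]['conf'],r[0]['rect'])
c=max(cv2.findContours(m,0,1)[0],key=cv2.contourArea);(u,v),ax,_=cv2.fitEllipse(cv2.convexHull(c));print(u,v,ax)
C=atz(im,(u,v),.055); print('centre',C, atz(im,(301,165.7),.055))
d=(m>0)&(hsv[...,2]<115)&(hsv[...,1]<90)
ys,xs=np.nonzero(d)
for y in range(ys.min(),ys.max()+1):
    x=xs[ys==y]; print(y,x.min(),x.max(),end='; ')
T=atz(im,(200+302/3,40+456/3),.057)
o=bot.get_obs();w,x,y,z=o['eef_rot'];ty=2*np.arctan2(y,x)
print('\nyaw ptr',np.arctan2(*(C-T)[1::-1]),'tool yaw',ty,np.linalg.norm((C-T)[:2]))
for e in((299,342),(297,440)):print(atz(im,(200+e[0]/3,40+e[1]/3),.091))
E
```

```text
0.58 [299.1, 162.9, 66.1, 62.9]
300.29547119140625 164.87918090820312 (62.35057067871094, 63.80559539794922)
centre [0.4898 0.0892 0.055 ] [0.4886 0.0888 0.055 ]
153 297 305; 154 296 305; 155 295 305; 156 296 305; 157 301 305; 158 303 305; 159 303 305; 160 303 305; 161 303 305; 162 303 305; 163 303 305; 164 302 305; 165 302 305; 166 301 305; 167 300 305; 168 303 305; 169 303 305; 170 303 305; 171 302 305; 172 302 305; 173 302 305; 174 302 305; 175 302 305; 176 302 305; 177 301 305; 178 300 305; 179 298 305; 180 299 305; 181 299 305; 182 298 304; 183 299 304; 184 300 303; 185 299 303; 186 298 303; 187 299 302; 188 299 302; 189 300 301; 190 301 301; 191 301 301; 
yaw ptr -0.37969102305169067 tool yaw -0.3824324748470208 0.03092570110134139
[0.5044 0.0815 0.091 ]
[0.4741 0.0949 0.091 ]
```

Request:
send_rows(
  increments=[
    [[0.9,-0.95,0,0,0],[0.9,-0.95,0,0,0],[0,0,4,0,0],[0,0,4,0,0],[0,0,4,0,0],[0,0,2.8,0,0],[0,0,1.2,0,0],[0,0,0.8,0,0],[0,0,0,0,0.4],[0,0,0,0,0.6]],
  ],
)

```text
time: 5.18
position: [0.49, 0.0892, 0.1367]
eef_rot: [-0.0, 0.982, -0.191, 0.001]
force: [-0.5, 0.5, 0.2]
finger_gap: 0.052
finger_force: 0.0
```

Request:
send_rows(
  increments=[
    [[0,0,0,0,1],[0,0,0,0,1],[0,0,0,0,1],[0,0,0,0,1],[0,0,0,0,1],[0,0,0,0,1],[0,0,0,0,1]],
  ],
)

```text
time: 6.05
position: [0.4897, 0.0892, 0.1364]
eef_rot: [-0.0, 0.982, -0.191, 0.001]
force: [-1.5, -1.0, 5.9]
finger_gap: 0.0109
finger_force: 59.1
```

```bash
python3 - <<'E'
from h import *
im=snap('wrist','w3.png');cv2.imwrite('pics/e.png',im['pixels'][150:400,150:490])
o=bot.get_obs();print(o['position'],o['eef_rot'],o['force'],o['ft_torque'],o['finger_gap'],o['finger_force'],o['time'])
E
```

```text
[0.48966876 0.08918769 0.13642988] [-7.26203772e-05  9.81669877e-01 -1.90588538e-01  5.05913605e-04] [-1.06774678 -0.65613866  6.20143366] [ 0.0464471   0.17799281 -0.02626228] 0.011048066160208472 59.138283133506775 6.1
```

View pics/e.png

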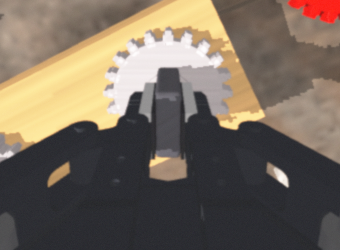

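Grip is good on the bar. Next: lift, turn to the hub's yaw, and stop short of the hub for a look.

Request:
send_rows(
  increments=[
    [[0,0,-1,0,1],[0,0,-2,0,1],[0,0,-3,0,1],[0,0,-3,0,1],[0,0,-3,0,1],[0,0,-1,0,1],[0,0,0,-4.5,1],[0,0,0,-4,1],[0,0,0,-4,1],[0,0,0,0,1]],
  ],
)

```text
time: 7.35
position: [0.489, 0.0892, 0.2651]
eef_rot: [0.0, 0.997, -0.083, -0.001]
force: [0.7, -0.9, -0.8]
finger_gap: 0.0111
finger_force: 58.4
```

Request:
send_rows(
  increments=[
    [[0,2,0,0,1],[0,4,0,0,1],[0,4,0,0,1],[0,4,0,0,1],[0,4,0,0,1],[0,4,0,0,1],[0,4,0,0,1],[0,4,0,0,1],[0,2,0,0,1],[0,0,0,0,1]],
  ],
)

```text
time: 8.6
position: [0.4365, -0.2271, 0.2655]
eef_rot: [-0.0, 0.996, -0.084, -0.0]
force: [-0.6, 0.7, -1.1]
finger_gap: 0.0108
finger_force: 58.6
```

```bash
python3 - <<'E'
from h import *
o=bot.get_obs();print(o['position'],o['eef_rot'],o['force'],o['finger_gap'],o['finger_force'],o['time'])
im=snap('wrist','w4.png');cv2.imwrite('pics/f.png',cv2.resize(im['pixels'][60:320,210:430],None,fx=2.3,fy=2.3,interpolation=2))
for th in('hub_face','gear_large_seat','gear_large'):
    for r in bot.mark_of('wrist',th)[:2]: print(th,round(r['conf'],2),r['position'],atz(im,r['position'],.07))
E
```

```text
[ 0.43647072 -0.22714525  0.26548397] [-2.71496250e-04  9.96464802e-01 -8.40103730e-02 -2.85824387e-04] [-0.62061954  0.68941777 -1.06853334] 0.010806170185504893 58.62082779407501 8.6
hub_face 0.68 [317.4, 108.3] [ 0.51233717 -0.23959362  0.07      ]
gear_large_seat 0.66 [114.1, 134.1] [ 0.5210089  -0.05372326  0.07      ]
gear_large_seat 0.64 [316.0, 239.2] [ 0.38872202 -0.21728566  0.07      ]
gear_large 0.9 [135.0, 132.6] [ 0.519123   -0.07289969  0.07      ]
gear_large 0.83 [316.9, 216.5] [ 0.41236546 -0.22220891  0.07      ]
```

View pics/f.png

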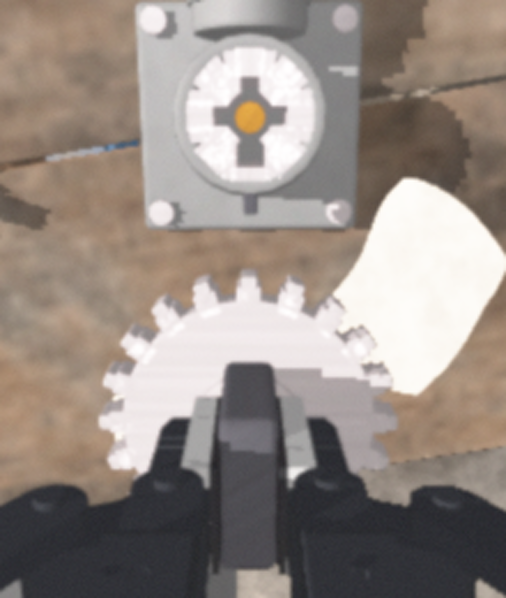

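```bash
python3 - <<'E'
from h import *
np.set_printoptions(precision=4,suppress=True)
im=bot.get_image('wrist');o=bot.get_obs();w,x,y,z=o['eef_rot'];ty=2*np.arctan2(y,x);p=o['position']
X=np.array([np.cos(ty),np.sin(ty),0]);Y=np.array([X[1],-X[0],0])
Q=lambda c,z:atz(im,(210+c[0]/2.3,60+c[1]/2.3),z)
for c in((250,115.5),(250,113)):
    d=Q(c,.07)-p;print('hub',Q(c,.07),'tool x,y',d@X,d@Y)
a=Q((285,116),.07)-Q((215,115),.07);print('slot y len',np.linalg.norm(a),'ang vs tool',np.arctan2(a@X,a@Y))
a=Q((249,78),.07)-Q((250,165),.07);print('slot x len',np.linalg.norm(a),'ang',np.arctan2(a@Y,a@X))
for c in((248,270),(98,417),(398,417)):
    d=Q(c,p[2]-.0814)-p;print('rim rel',d@X,d@Y, np.hypot(d@X,d@Y))
f=lambda v:(proj(im,v)-[210,60])*2.3
print('pred',f(p+X*.0355-[0,0,.0814]),f(p+X*.0355-[0,0,.0914]),'bar end',f(p+.017*X-[0,0,.0454]),'yaw',ty)
E
```

```text
hub [ 0.5111 -0.2384  0.07  ] tool x,y 0.07529382030657943 0.0007511158159964843
hub [ 0.512  -0.2385  0.07  ] tool x,y 0.07621746071137671 0.0007495008347376016
slot y len 0.02709230370059652 ang vs tool -0.01288497771105759
slot x len 0.032338034220464704 ang -0.013542607995242185
rim rel 0.03745864239048824 -1.7689911708381977e-05 0.03745864656753443
rim rel 0.00013266616405927087 -0.03739628277589677 0.03739651809682179
rim rel 0.00020041271625853633 0.037424730502164 0.0374252671121589
pred [248.0676 278.1967] [248.0531 269.8083] bar end [248.0428 413.5821] yaw -0.16405230720287134
```

Request:
send_rows(
  increments=[
    [[2,0,0,0,1],[3.55,0.1,0,0,1],[2,0,0,0,1],[0,0,2,0,1],[0,0,2.5,0,1],[0,0,1.7,0,1],[0,0,0.5,0,1],[0,0,0,0,1]],
  ],
)

```text
time: 9.85
position: [0.5113, -0.2394, 0.1991]
eef_rot: [0.0, 0.997, -0.082, 0.0]
force: [-0.2, -0.2, -2.5]
finger_gap: 0.0108
finger_force: 58.6
```

Request:
send_rows(
  increments=[
    [[0,0,0.4,0,1],[0,0,0.4,0,1],[0,0,0.2,0,1],[0,0,0.2,0,1],[0,0,0,0,1]],
  ],
)

```text
time: 10.48
position: [0.5111, -0.2399, 0.1868]
eef_rot: [0.0, 0.997, -0.083, 0.0]
force: [0.4, -0.2, -2.1]
finger_gap: 0.0111
finger_force: 58.6
```

Request:
send_rows(
  increments=[
    [[0,0,0.2,0,1],[0,0,0.2,0,1],[0,0,0.2,0,1],[0,0,0.2,0,1],[0,0,0,0,1]],
  ],
)

```text
time: 11.1
position: [0.5112, -0.2401, 0.1788]
eef_rot: [0.0, 0.997, -0.083, 0.0]
force: [1.2, -3.0, -2.7]
finger_gap: 0.0113
finger_force: 58.6
```

Request:
send_rows(
  increments=[
    [[0,0,0.3,0,1],[0,0,0.3,0,1],[0,0,0.3,0,1],[0,0,0.3,0,1],[0,0,0.2,0,1],[0,0,0,0,1]],
  ],
)

```text
time: 11.85
position: [0.5113, -0.2402, 0.1661]
eef_rot: [0.001, 0.997, -0.083, 0.001]
force: [-1.0, -1.8, 9.6]
finger_gap: 0.0112
finger_force: 60.5
```

Request:
send_rows(
  increments=[
    [[0,0,0.15,0,1],[0,0,0.15,0,1],[0,0,0,0,1],[0,0,0,0,1]],
  ],
)

```text
time: 12.35
position: [0.5114, -0.2402, 0.1636]
eef_rot: [0.001, 0.997, -0.083, 0.001]
force: [-1.9, -0.8, 12.4]
finger_gap: 0.0112
finger_force: 60.9
```

Request:
send_rows(
  increments=[
    [[0,0,0.1,0,1],[0,0,0.1,0,1],[0,0,0,0,1],[0,0,0,0,1]],
  ],
)

```text
time: 12.85
position: [0.5114, -0.2402, 0.1619]
eef_rot: [0.001, 0.997, -0.083, 0.001]
force: [-3.1, 0.1, 14.9]
finger_gap: 0.011
finger_force: 61.2
```

Request:
send_rows(
  increments=[
    [[0,0,0.1,0,1],[0,0,0.1,0,1],[0,0,0,0,1],[0,0,0,0,1]],
  ],
)

```text
time: 13.35
position: [0.5113, -0.2402, 0.1614]
eef_rot: [0.001, 0.997, -0.082, 0.001]
force: [-6.5, 1.2, 27.0]
finger_gap: 0.011
finger_force: 62.9
```

```bash
python3 - <<'E'
from h import *
o=bot.get_obs();print(o['position'],o['eef_rot'],o['force'],o['ft_torque'])
im=snap('side','s5.png');print([ (r['conf'],r['position']) for r in bot.mark_of('side','gear_large_seat')[:3]])
w=snap('wrist')['pixels'][130:400,190:450]
u,v=proj(im,np.array([.511,-.24,.09])).astype(int)
a=cv2.resize(im['pixels'][v-35:v+45,u-45:u+45],None,fx=5,fy=5,interpolation=2)
w=cv2.resize(w,(345,400*w.shape[0]//w.shape[0]))
cv2.imwrite('pics/g.png',np.hstack([a,w]))
E
```

```text
[ 0.51134023 -0.24020414  0.16141486] [ 9.79750907e-04  9.96591288e-01 -8.24802635e-02  1.36060576e-03] [-6.54803691  1.17705754 26.98537123] [0.37503866 1.35790402 0.02262124]
[(0.91, [331.4, 195.0]), (0.83, [293.0, 202.5]), (0.63, [363.0, 146.1])]
```

View pics/g.png

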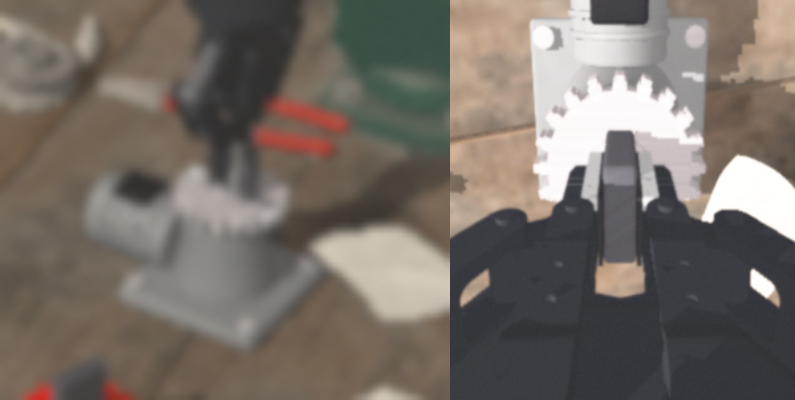

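The gear stopped hard at TCP z 0.1614, the predicted home height, and the picture shows the disc on the hub. I'll relieve the side load and add a little push.

Request:
send_rows(
  increments=[
    [[-0.05,0,0.05,0,1],[0,0,0.05,0,1],[0,0,0,0,1],[0,0,0,0,1],[0,0,0,0,1],[0,0,0,0,1]],
  ],
)

```text
time: 14.25
position: [0.5112, -0.2402, 0.1614]
eef_rot: [0.001, 0.997, -0.082, 0.002]
force: [-7.5, 2.5, 32.2]
finger_gap: 0.0111
finger_force: 63.8
```

```bash
python3 -c "
from workcell import bot
print(bot.sign_off())"
```

```text
the job is handed in; nothing more can be done
None
```

The large steel gear is in the hub, pointer over pointer, pressed home flat on its face, and still gripped and held down with about 32 N measured at the wrist. The small gear is still in the holder. I handed the job in at about 14.3 s on the robot's clock; no verdict was shown.

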